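# Swing out and lock the prop leg of a shop display board

## Robot

A 7-joint arm with a two-finger parallel gripper is mounted at the origin on the work surface. World frame = base frame: x ahead of the robot, y to its left, z up, the work surface at z = 0. Lengths are in m, angles in rad, forces in N, time in s.
With the tool pointing down it reaches from about 0.35 to 0.9 m from the base axis. Payload 8.1 kg.
Tool frame: the origin (TCP) lies at the centre of the arm's flange, where the gripper is bolted on; the fingertips stand 178 mm ahead of it and the grasp point (between the pads) lies 159 mm ahead of it; z points along the fingers, y is the line along which they close (so a half turn about z gives the same grasp; the last joint's range is limited). The gripper opens to 92 mm and grips with 3 to 60 N. Pads are 19 mm wide; open, the fingers measure 130 mm over their backs; the gripper's body (75 mm by 190 mm) begins 47 mm behind the grasp point.
Start: joints at [-1.35, 0.434, 0.025, 1.573, -0.012, 1.134, -0.075], TCP at [0.199, 0.593, 0.405] pointing down, gripper open.
Joint ranges: [-2.62, 2.62], [-0.44, 2.09], [-1.27, 1.32], [0.08, 2.57], [-1.32, 4.46], [0.12, 2], [-2.74, 2.74]. Speed limits (rad/s): [2.22, 2.22, 3.01, 3.01, 3.14, 3.14, 3.14].

## Interface

Orientations are given as a rotation vector (axis times angle).
In Python, from cell import arm gives the robot as it stands. The module is installed in compiled form; this text tells all that it offers.
- The arm moves only by the shell command python3 -m inch 'ROWS' [FORCE]. ROWS is text: rows parted by semicolons, each of 5 numbers parted by spaces: the shift along the tool's x, y, z in m, then the turn about the tool's z in rad, then the finger opening in m, from 0 to 0.0918. In form: x y z roll fingers; .... A call has 1 to 5 rows; each row is the pose to reach, as a shift and turn from the pose commanded when the call began, along the tool's axes at that moment; what a row does not reach only later rows make up. A row lasts 1/10 s, in which the tool goes at most 50 mm and 8.59 degrees, less where a joint would pass 70% of its speed; a pose out of reach is approached as far as the arm can. A call with a gripper value outside its range is refused whole. The fingers move at their own pace and stop on an object; FORCE is the grip in N (left out, the last holds). Time passes only in rows, so rows that repeat a pose let the fingers close. It gives the time, the measured TCP pose, the force, the opening and the grip force at its end, in the units of the state.
- arm.observe(): the state, without advancing time (a new reading comes with each control period).
- arm.get_image(name): name is "side" or "top" or "wrist"; returns the picture (480x640x3 uint8, red, green, blue); there is no depth.
- arm.get_calibration(name): a dict with "intrinsics" (3x3 intrinsics, pixels), "distortion" ([k1, k2, p1, p2, k3] as OpenCV has them; the pictures are not rectified), "pose" (4x4, takes a point from camera to world coordinates). Camera axes: x right, y up, looking along -z (the intrinsics and any distortion apply to the point x, -y, -z); pixel columns grow to the right and rows downward; lengths in m; the calibration is good to about 2 mm. A picture is of the moment at which its call begins: read the wrist's pose just before it. get_calibration takes no time and is no camera call; for the wrist camera it gives the pose at the moment of the call.
- arm.sign_off(): hands the job in; it is judged then, once.
Trained networks look in the newest picture that a camera, given by its name, has taken for a name from the list of things; names that differ only in an ending like _2 or _b are one class to them, and where a whole thing is asked for, a point or a joint stands for the part that bears it (a point fixed in the world has none). Each returns a list of dicts, best first, with "conf" (0 to 1); they miss things now and then, are a little off and sometimes report something else, mostly with a low value. They report only what shows in the picture. A call takes as long as a camera call.
- arm.look_for(camera, query): "point" ([row, column] in pixels, amid what is visible of it).
- arm.silhouettes(camera, query): "region" (480x640 bool, what is visible of it) and "point" ([row, column] in pixels, amid what is visible of it).
- arm.place_of(camera, query): "point" ([row, column] in pixels: a listed point, or the origin of a listed thing).
The state is a dict: "clock": time; "joints": joint angles; "dq": joint speeds; "joint_efforts": joint torques, N m; "position": TCP position; "ee_rot": TCP orientation; "force": force on the tool from outside, world axes, zero at the start; "ft_torque": the same for the moment, N m; "width": opening from 0.0 (shut) to 1.0 (fully open); "gripper_force": force on a finger pad.
Only numpy, scipy, OpenCV 4.12 (cv2) and the standard library are available. Lean on these libraries where they do the work, as an engineer would, in place of code of your own. Each camera call takes 0.05 s, during which the arm holds its last target. There are 200 camera calls.

## Task

The display board lies face down on the counter with its red prop leg half folded. Swing the leg up and out, past its ball catch, and press it firmly home against the rubber stop with about 15 N for a moment; then push the yellow lock bolt fully in behind it so that the leg cannot fold back. Never push on the board or its parts with more than 25 N, and leave the stock around it where it stands.

Things in the scene. Friction and masses are not known exactly. Their poses are not given: they have to be found in the camera images.
- stand: display board lying face down, too heavy to shift: wooden back in an aluminium frame, 290 x 230 mm, 20 mm thick. Origin: centre of its underside, on the counter. x: along the board, the way in which the leg's foot travels over the top as it swings out; y: along the leg's hinge pin, the way in which the lock bolt is pushed in; z: up.
- hinge (a point): centre of the hinge pin on the board's back, 45 mm above the counter and 30 mm from the board's centre along its x. The leg turns about the board's y axis through this point. A grey yoke on the same pin carries the rubber stop, the ball catch and the lock bolt; it is clamped at a different angle on every board.
- foot (a point): centre of the leg's foot, a black rubber bar 16 mm thick and 44 mm long, parallel to the hinge pin and 130 mm from it. The leg is a red plate 30 x 8 mm. Force felt at the foot: 2 to 3 N to move the stiff leg, 6 to 12 N to get by the ball catch (which is not the stop), then easy again; at the stop it rises steeply, 3 to 4 N per mm. Press it with about 15 N.
- leg (a joint): angle of the leg: 0 folded flat along the board's -x, pi/2 straight up, growing as it swings out. It starts at 0.55 to 0.85 and stays where it is left. It meets the rubber stop somewhere between 1.42 and 1.72, and the ball catch about 0.28 before the stop.
- tab (a point): centre of the bolt's upright yellow tab: 44 mm tall, 24 wide and 6 thick (along the board's y). With the bolt out it stands 91 mm to the board's -y side of the leg's middle and 59 mm from the hinge pin. It leans with the yoke, up to 0.15 rad either way. Its x axis is square to the leg at its stop, pointing the way the leg swings out; the foot, when home, lies 11 mm along it.
- bolt (a joint): how far the lock bolt is pushed in along the board's y: 0 out, 0.030 m fully in, where it stops firmly. It slides stiffly (about 3 N) and stays. Its 10 mm round-nosed pin passes behind the leg only when the leg is home; otherwise it runs against the leg's side after about 5 mm.
- discs: stack of cutting discs, 100 mm across and 25 mm high, dark red and black. Origin: centre of its underside. To be left alone.
- case: closed yellow plastic case, 85 x 120 mm and 32 mm high. Origin: centre of its underside. To be left alone.
- jar: amber jar with a red cap, 56 mm across and 85 mm high. Origin: centre of its underside. To be left alone.

How it is judged:
On the way, in this order (a step that is already met when the one before it is completed fails the run):
1. the leg is pressed home against its stop with over 10 N while the bolt is still out (x of foot in the frame of tab above 0.006 m and value of joint bolt below 0.008 m and contact force between the fingers and stand above 10 N), for 0.2 s.
2. the bolt is fully in behind the leg (x of foot in the frame of tab above 0.006 m and value of joint bolt above 0.0265 m), for 0.2 s.
At the end, for the whole second after the job is handed in: The leg is home: its foot is in front of the bolt's centre by over 6 mm along the x axis of the tab (11 mm when exactly at the stop), the bolt is in by over 26.5 of its 30 mm, and both are at rest (all of step 2 and velocity of joint leg between -0.02 and 0.02 rad/s and velocity of joint bolt between -0.005 and 0.005 m/s); the robot touches nothing.
It fails at once if the board, leg, yoke or bolt is pushed with more than 25 N (contact force between any of the fingers, the arm and stand above 25 N).
It fails at once if stock moved by more than 15 mm or tipped (distance of any of discs, case, jar from where it was at the start of the episode above 0.015 m or angle between jar's own z axis and vertical above 0.3 rad).
It also fails if it takes over 72 s, if anything falls off the work surface, if the arm or the gripper's body presses on something with over 40 N, if the wrist force passes 120 N, or if a joint passes its speed limit or range.

## Working session

There is one attempt and no reset: what is moved stays moved. The work goes in short steps, Python scripts to look and compute and a shell command to move; the robot and the scene stay as the last step left them, time stands still between calls to the robot, and variables do not carry over. Pictures are saved under pics/ and viewed, at most 10 in all, crops included, and the job is handed in when it is done.

```bash
mkdir -p pics; ls; cat > h.py <<'E'
import numpy as np, cv2
from cell import arm
from scipy.spatial.transform import Rotation as R
def proj(cam,P):
    c=arm.get_calibration(cam);T=np.array(c["pose"]);K=np.array(c["intrinsics"]);d=np.array(c["distortion"])
    p=(np.atleast_2d(P)-T[:3,3])@T[:3,:3]*[1,-1,-1]
    return cv2.projectPoints(p.reshape(-1,1,3),np.zeros(3),np.zeros(3),K,d)[0].reshape(-1,2)
def ray(cam,rc):
    c=arm.get_calibration(cam);T=np.array(c["pose"])
    u=cv2.undistortPoints(np.array([[[rc[1],rc[0]]]],float),np.array(c["intrinsics"]),np.array(c["distortion"]))[0,0]
    return T[:3,3],T[:3,:3]@np.array([u[0],-u[1],-1.])
def onz(cam,rc,z):
    o,d=ray(cam,rc);return o+d*(z-o[2])/d[2]
def tri(l):
    A=np.zeros((3,3));b=np.zeros(3)
    for cam,rc in l:
        o,d=ray(cam,rc);d=d/np.linalg.norm(d);M=np.eye(3)-np.outer(d,d);A+=M;b+=M@o
    X=np.linalg.solve(A,b);return X
def save(cam,n):
    cv2.imwrite(f"pics/{n}.png",arm.get_image(cam)[:,:,::-1])
E
python3 - <<'E'
from h import *
np.set_printoptions(precision=4,suppress=True)
s=arm.observe();print(s["clock"],s["position"],s["ee_rot"],s["force"])
for c in["side","top"]:
    save(c,c+"0");print(c,arm.get_calibration(c)["pose"][:3,3])
    for q in["stand","hinge","foot","tab","discs","case","jar"]:
        r=arm.place_of(c,q)
        print(c,q,[(np.round(x["point"],1),round(x["conf"],2)) for x in r[:2]])
E
```

```text
pics
0.0 [0.1988 0.5923 0.404 ] [-0.5064 -3.1004  0.0024] [ 0.4213  0.181  -0.3451]
side [ 0.5414 -0.6727  0.8382]
side stand [(array([284. , 330.7]), 0.68)]
side hinge [(array([268.4, 318.5]), 0.86)]
side foot [(array([247.3, 373.2]), 0.72)]
side tab [(array([214.6, 324.3]), 0.49)]
side discs [(array([430.6, 263.5]), 0.91)]
side case [(array([153.1, 331.7]), 0.68)]
side jar [(array([426.1, 370. ]), 0.91)]
top [0.4302 0.0109 0.9527]
top stand [(array([243.9, 345.5]), 0.62)]
top hinge [(array([255.6, 342.3]), 0.7)]
top foot [(array([191.2, 354.8]), 0.55)]
top tab [(array([238.7, 297.4]), 0.64)]
top discs [(array([322.2, 490.3]), 0.84)]
top case [(array([215.6, 148.2]), 0.82)]
top jar [(array([238.2, 489.8]), 0.58)]
```

View pics/top0.png

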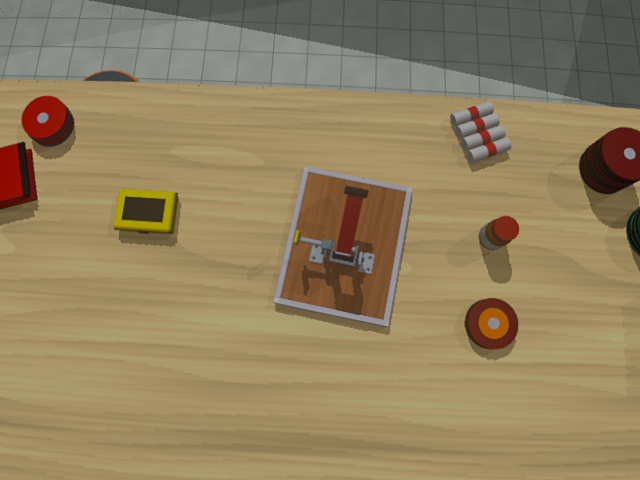

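View pics/side0.png

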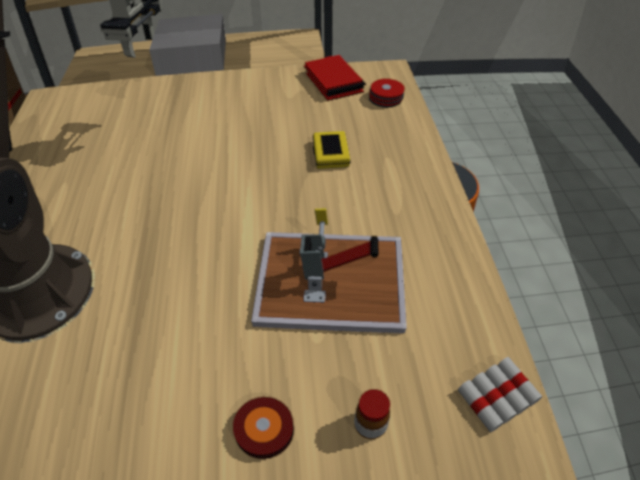

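```bash
python3 - <<'E'
from h import *
np.set_printoptions(precision=4,suppress=True)
P=dict(stand=((284,330.7),(243.9,345.5),0),hinge=((268.4,318.5),(255.6,342.3),.045),foot=((247.3,373.2),(191.2,354.8),.12),tab=((214.6,324.3),(238.7,297.4),.1),discs=((430.6,263.5),(322.2,490.3),0),case=((153.1,331.7),(215.6,148.2),0),jar=((426.1,370),(238.2,489.8),0))
for k,(a,b,z) in P.items(): print(k,tri([("side",a),("top",b)]),onz("side",a,z),onz("top",b,z))
E
```

```text
stand [ 0.6233 -0.0399 -0.0015] [ 0.6213 -0.0415  0.    ] [ 0.6248 -0.0396  0.    ]
hinge [ 0.5954 -0.0317  0.0405] [ 0.5976 -0.0347  0.045 ] [ 0.5921 -0.0318  0.045 ]
foot [ 0.7013 -0.0476  0.1106] [ 0.6976 -0.0562  0.12  ] [ 0.6999 -0.0468  0.12  ]
tab [0.6143 0.0549 0.1015] [0.6191 0.0579 0.1   ] [0.6098 0.0544 0.1   ]
discs [ 0.4771 -0.3355  0.0019] [ 0.4752 -0.335   0.    ] [ 0.479  -0.3359  0.    ]
case [0.6687 0.3751 0.0008] [0.6728 0.3779 0.    ] [0.6648 0.3746 0.    ]
jar [ 0.6535 -0.342  -0.0081] [ 0.6526 -0.3452  0.    ] [ 0.6515 -0.3391  0.    ]
```

Top view: the foot is at (355,191), far from the robot. The hinge is at (342,255) and the tab at (297,238). So board x points back towards the robot and board y along world −y. All stock is well clear.

```bash
python3 - <<'E'
from h import *
np.set_printoptions(precision=4,suppress=True)
c=[onz("top",rc,.02) for rc in [(169,305),(188,411),(326,387),(302,276)]]  # far-left, far-right, near-right, near-left
print(np.array(c),np.mean(c,0))
ex=(c[2]+c[3]-c[0]-c[1]);ey=(c[1]+c[2]-c[0]-c[3])
print(np.linalg.norm(ex)/2,np.linalg.norm(ey)/2)
a=np.arctan2(ex[1],ex[0]);b=np.arctan2(ey[1],ey[0])+np.pi/2;print(a,b)
o=np.mean(c,0)*[1,1,0]
th=np.arctan2(np.sin(a)+np.sin(b),np.cos(a)+np.cos(b))
B=R.from_euler("z",th).as_matrix();print("yaw",th)
for k,p in dict(hinge=[.5954,-.0317,.0405],foot=[.7013,-.0476,.1106],tab=[.6143,.0549,.1015]).items(): print(k,(np.array(p)-o)@B)
s=arm.observe();print(R.from_rotvec(s["ee_rot"]).as_matrix());print("tool axes in board (cols)\n",B.T@R.from_rotvec(s["ee_rot"]).as_matrix())
np.savez("b.npz",o=o,B=B)
print((s["position"]-o)@B)
E
```

```text
[[ 0.7754  0.0513  0.02  ]
 [ 0.7452 -0.1698  0.02  ]
 [ 0.4621 -0.1251  0.02  ]
 [ 0.4981  0.0931  0.02  ]] [ 0.6202 -0.0376  0.02  ]
0.2835470779666564 0.22215914684379753
2.988571177946275 -0.14966408533592102
yaw 1.419453546305163
hinge [0.0021 0.0254 0.0405]
foot [ 0.0024 -0.0817  0.1106]
tab [0.0906 0.0198 0.1015]
[[-0.948   0.3183  0.    ]
 [ 0.3183  0.948   0.    ]
 [ 0.      0.     -1.    ]]
tool axes in board (cols)
 [[ 0.1717  0.9851  0.    ]
 [ 0.9851 -0.1717  0.    ]
 [ 0.      0.     -1.    ]]
[0.5594 0.5115 0.4048]
```

```bash
python3 -m inch '-0.034 -0.021 0 0 0; -0.068 -0.042 0 0 0; -0.103 -0.062 0 -0.06 0; -0.137 -0.083 0 -0.12 0; -0.171 -0.104 0 -0.172 0' 10; python3 - <<'E'
from h import *
s=arm.observe();M=R.from_rotvec(s["ee_rot"]).as_matrix();print(M.round(3),s["position"],(np.array([.746,-.054,.40])-s["position"])@M,s["joints"])
print(np.arctan2(M[1,0],M[0,0]))
E
```

```text
clock: 1.3
position: [0.3288, 0.4382, 0.4049]
ee_rot: [0.234, 3.133, 0.001]
force: [-0.6, 1.0, 0.5]
width: 0.613
gripper_force: 0.0
[[-0.989  0.149  0.   ]
 [ 0.149  0.989  0.   ]
 [-0.     0.    -1.   ]] [0.32875976 0.43816852 0.4049006 ] [-0.48584015 -0.42459278  0.00485933] [-1.05331433  0.30902166  0.03718531  1.765      -0.0128295   1.0673879
  0.40971072]
2.9922112421123748
```

```bash
python3 -m inch '-0.034 -0.03 0 0 0; -0.068 -0.06 0 0 0; -0.102 -0.09 0 0 0; -0.136 -0.12 0 0 0; -0.17 -0.15 0 0 0'; python3 -m inch '-0.034 -0.03 0 0 0; -0.068 -0.06 0 0 0; -0.102 -0.09 0 0 0; -0.136 -0.12 0 0 0; -0.17 -0.15 0 0 0';python3 -m inch '-0.04 -0.03 0 0 0; -0.08 -0.06 0 0 0; -0.11 -0.09 0 0 0; -0.146 -0.125 0 0 0; -0.146 -0.125 0 0 0'; python3 - <<'E'
from h import *
s=arm.observe();M=R.from_rotvec(s["ee_rot"]).as_matrix();print(s["position"],(np.array([.746,-.054,.276])-s["position"])@M,s["joints"])
save("side","s1");save("wrist","w1")
for q in["foot","tab","hinge"]: print(q,[(np.round(x["point"],1),round(x["conf"],2)) for x in arm.place_of("wrist",q)[:2]])
E
```

```text
clock: 1.8
position: [0.4742, 0.2639, 0.4051]
ee_rot: [0.238, 3.132, 0.001]
force: [0.7, 0.6, -0.5]
width: 0.181
gripper_force: 0.0
clock: 2.3
position: [0.6196, 0.09, 0.4049]
ee_rot: [0.238, 3.132, 0.001]
force: [1.0, 1.3, -1.0]
width: 0.009
gripper_force: 0.0
clock: 2.8
position: [0.7457, -0.0623, 0.4034]
ee_rot: [0.251, 3.131, -0.009]
force: [-0.8, -0.7, -0.2]
width: 0.005
gripper_force: 0.0
[ 0.74567086 -0.06225874  0.40337411] [0.00107582 0.00892039 0.12732537] [-0.12335157  0.65191824  0.25005554  1.2269051  -0.15141976  1.28092363
  1.53107686]
foot [(array([175.3, 328.6]), 0.63)]
tab [(array([ 17.7, 463.2]), 0.87)]
hinge [(array([ 27. , 324.6]), 0.91)]
```

View pics/w1.png

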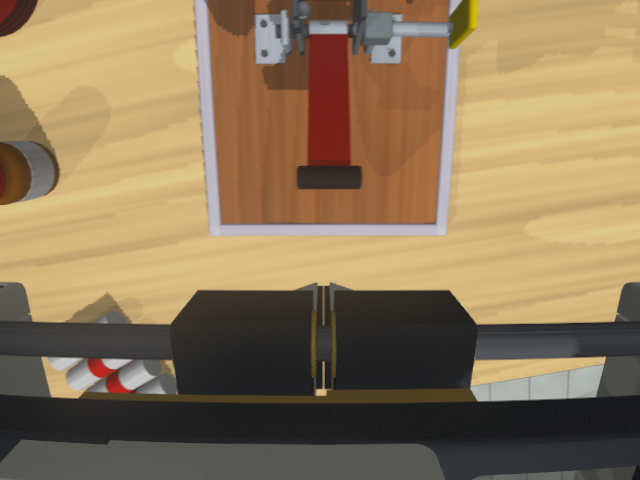

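Wrist view: the board is square to the tool. The foot is at (329,177), right ahead of the closed fingers, the hinge at (327,27) and the tab at (463,20).

```bash
python3 - <<'E'
from h import *
np.set_printoptions(precision=4,suppress=True)
L=[("wrist",(175.3,328.6)),("side",(247.3,373.2)),("top",(191.2,354.8))]
f=tri(L);h=[onz("wrist",(27,324.6),.045),onz("side",(268.4,318.5),.045),onz("top",(255.6,342.3),.045)]
t=tri([("wrist",(17.7,463.2)),("side",(214.6,324.3)),("top",(238.7,297.4))])
print(f,onz("wrist",L[0][1],.115));print(np.array(h),t)
ws=[onz("wrist",p,.02) for p in[(235,210),(235,447),(0,195),(0,463)]];print(np.array(ws))
s=arm.observe();M=R.from_rotvec(s["ee_rot"]).as_matrix()
hm=np.mean(h,0)
for p in(f,hm,t): print((p-s["position"])@M)
print((f-hm)@M,np.linalg.norm(f-hm))
E
```

```text
[ 0.7012 -0.0446  0.1081] [ 0.6992 -0.041   0.115 ]
[[ 0.5887 -0.0269  0.045 ]
 [ 0.5976 -0.0347  0.045 ]
 [ 0.5921 -0.0318  0.045 ]] [0.6128 0.0569 0.1043]
[[ 0.7476 -0.1623  0.02  ]
 [ 0.7816  0.0645  0.02  ]
 [ 0.5433 -0.1316  0.02  ]
 [ 0.5766  0.0946  0.02  ]]
[0.0431 0.0011 0.2967]
[ 0.1523 -0.0019  0.3598]
[0.1457 0.0882 0.3007]
[-0.1092  0.0029 -0.0631] 0.1261475465816478
```

```bash
python3 -m inch '0 0 0.04 0 0; 0 0 0.08 0 0; 0 0.001 0.12 0 0; 0.005 0.001 0.127 0 0; 0.012 0.001 0.127 0 0';  python3 -m inch '0.004 0 0 0 0; 0.008 0 0 0 0; 0.012 0 0 0 0; 0.012 0 0 0 0'
```

```text
clock: 3.55
position: [0.7315, -0.05, 0.2772]
ee_rot: [-0.236, -3.131, -0.0]
force: [-0.7, -0.1, 0.1]
width: 0.005
gripper_force: 0.0
clock: 3.95
position: [0.7202, -0.0495, 0.2791]
ee_rot: [0.238, 3.131, 0.0]
force: [-0.7, 0.5, -0.3]
width: 0.004
gripper_force: 0.0
```

```bash
python3 -m inch '0.001 0 0 0 0; 0.003 0 0 0 0; 0.003 0 0 0 0'; python3 -m inch '0.002 0 -0.001 0 0; 0.004 0 -0.002 0 0; 0.004 0 -0.002 0 0'
```

```text
clock: 4.25
position: [0.719, -0.0493, 0.2791]
ee_rot: [0.238, 3.127, -0.0]
force: [6.5, -0.3, 1.4]
width: 0.002
gripper_force: 3.1
clock: 4.55
position: [0.7162, -0.0489, 0.2823]
ee_rot: [0.238, 3.123, -0.0]
force: [10.6, -1.5, 4.4]
width: 0.004
gripper_force: 5.2
```

```bash
python3 -m inch '0 0 -0.003 0 0; 0 0 -0.006 0 0; 0.001 0 -0.009 0 0; 0.001 0 -0.009 0 0'; python3 -m inch '0.002 0 -0.003 0 0; 0.004 0 -0.006 0 0; 0.006 0 -0.009 0 0; 0.008 0 -0.012 0 0'
```

```text
clock: 4.95
position: [0.7129, -0.0484, 0.2894]
ee_rot: [0.238, 3.131, 0.0]
force: [3.4, 0.1, 3.0]
width: 0.003
gripper_force: 2.0
clock: 5.35
position: [0.7044, -0.047, 0.3007]
ee_rot: [-0.238, -3.132, -0.0]
force: [3.2, 0.7, -1.0]
width: 0.005
gripper_force: 1.6
```

```bash
python3 -m inch '0.005 0 -0.005 0 0; 0.009 0 -0.009 0 0; 0.014 0 -0.013 0 0; 0.0195 0 -0.017 0 0'; python3 -m inch '0.004 0 -0.003 0 0; 0.008 0 -0.005 0 0; 0.011 0 -0.007 0 0; 0.015 0 -0.009 0 0'
```

```text
clock: 5.75
position: [0.6853, -0.044, 0.3185]
ee_rot: [0.238, 3.131, 0.0]
force: [5.4, 0.9, 1.8]
width: 0.006
gripper_force: 2.6
clock: 6.15
position: [0.671, -0.0418, 0.3279]
ee_rot: [0.238, 3.13, 0.0]
force: [6.8, -0.7, 4.7]
width: 0.004
gripper_force: 3.3
```

```bash
python3 -m inch '0.002 0 -0.004 0 0; 0.004 0 -0.005 0 0; 0.006 0 -0.006 0 0'; python3 -m inch '0.002 0 -0.001 0 0; 0.004 0 -0.002 0 0; 0.006 0 -0.0025 0 0'; python3 -m inch '0.002 0 -0.001 0 0; 0.004 0 -0.001 0 0; 0.006 0 -0.002 0 0'
```

```text
clock: 6.45
position: [0.6644, -0.041, 0.3328]
ee_rot: [0.238, 3.132, 0.0]
force: [3.6, -1.1, 2.0]
width: 0.007
gripper_force: 1.9
clock: 6.75
position: [0.6587, -0.0401, 0.3355]
ee_rot: [0.238, 3.132, 0.0]
force: [4.5, -0.2, 3.6]
width: 0.007
gripper_force: 2.3
clock: 7.05
position: [0.6526, -0.0393, 0.3373]
ee_rot: [0.239, 3.132, -0.0]
force: [4.7, 0.2, 2.3]
width: 0.007
gripper_force: 2.0
```

```bash
python3 -m inch '0.002 0 -0.001 0 0; 0.004 0 -0.002 0 0; 0.006 0 -0.002 0 0';python3 -m inch '0.002 0 -0.001 0 0; 0.004 0 -0.001 0 0; 0.006 0 -0.001 0 0'
```

```text
clock: 7.35
position: [0.6466, -0.0383, 0.3393]
ee_rot: [-0.238, -3.132, 0.0]
force: [3.9, -0.8, 3.6]
width: 0.002
gripper_force: 1.9
clock: 7.65
position: [0.6407, -0.0374, 0.3403]
ee_rot: [0.238, 3.132, -0.0]
force: [1.9, -0.8, 2.5]
width: 0.007
gripper_force: 1.7
```

```bash
for i in 1; do python3 -m inch '0.002 0 -0.0005 0 0; 0.004 0 -0.001 0 0'; python3 -m inch '0.002 0 -0.0005 0 0; 0.004 0 -0.001 0 0'; python3 -m inch '0.002 0 0 0 0; 0.004 0 -0.001 0 0'; done | grep -E "pos|force: \["
```

```text
position: [0.6367, -0.0367, 0.3413]
force: [3.2, -0.5, 1.7]
position: [0.6329, -0.0361, 0.3423]
force: [5.1, -0.1, 0.6]
position: [0.6295, -0.0356, 0.3431]
force: [9.3, -1.4, -5.8]
```

```bash
(python3 -m inch '0.001 0 0 0 0; 0.002 0 -0.001 0 0';  python3 -m inch '0.001 0 0 0 0; 0.002 0 -0.001 0 0') | grep -E "pos|force: \["
```

```text
position: [0.6271, -0.0352, 0.3437]
force: [2.7, 0.1, -3.0]
position: [0.6246, -0.0348, 0.3447]
force: [3.3, 0.5, -3.2]
```

```bash
python3 - <<'E'
from h import *
save("side","s2")
for q in["foot","tab"]: print(q,[(np.round(x["point"],1),round(x["conf"],2)) for x in arm.place_of("side",q)[:2]])
im=cv2.imread("pics/s2.png")[170:310,240:420];cv2.imwrite("pics/s2c.png",cv2.resize(im,None,fx=4,fy=4,interpolation=2))
E
```

```text
foot []
tab []
```

View pics/s2c.png

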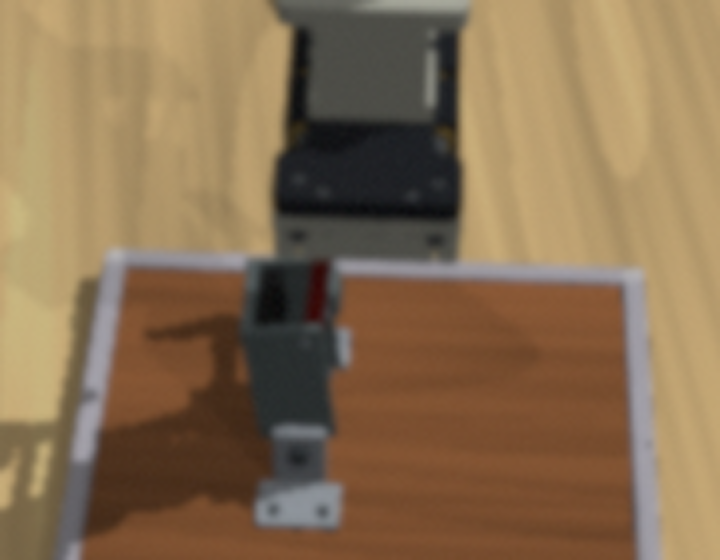

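The side view shows the red leg just past the ball catch, with clear room before the rubber block at the yoke's left. The force peaked at 9 N and then dropped, so the catch is behind it.

```bash
(python3 -m inch '0.002 0 0 0 0; 0.005 0 0 0 0; 0.008 0 0 0 0';  python3 -m inch '0.002 0 0 0 0; 0.005 0 0 0 0; 0.008 0 0 0 0'; python3 -m inch '0.002 0 0 0 0; 0.004 0 0 0 0; 0.006 0 0 0 0'; python3 -m inch '0.001 0 0 0 0; 0.002 0 0 0 0;0.003 0 0 0 0') | grep -E "pos|force: \["
```

```text
position: [0.6172, -0.0337, 0.3457]
force: [4.4, 0.1, 2.8]
position: [0.609, -0.0325, 0.3454]
force: [2.2, 0.5, 1.5]
position: [0.6028, -0.0315, 0.3449]
force: [2.7, 0.1, 0.8]
position: [0.6002, -0.0311, 0.345]
force: [2.5, -0.9, -1.5]
```

```bash
(python3 -m inch '0.001 0 0 0 0; 0.002 0 0 0 0;0.003 0 0 0 0';  python3 -m inch '0.001 0 0 0 0; 0.002 0 0 0 0;0.003 0 0 0 0') | grep -E "pos|force: \["
```

```text
position: [0.5977, -0.0308, 0.3451]
force: [6.5, -0.9, -5.8]
position: [0.5955, -0.0304, 0.3452]
force: [11.4, -1.4, -10.2]
```

```bash
(python3 -m inch '0.0003 0 0.001 0 0; 0.0006 0 0.002 0 0';  python3 -m inch '0.0005 0 0.0005 0 0; 0.001 0 0.001 0 0'; python3 -m inch '0.0005 0 0 0 0; 0.001 0 0 0 0';  ) | grep -E "pos|force: \["
```

```text
position: [0.5953, -0.0304, 0.3446]
force: [7.5, -1.9, 6.0]
position: [0.5948, -0.0304, 0.3444]
force: [8.4, -2.7, 7.0]
position: [0.5943, -0.0303, 0.3445]
force: [12.5, -1.7, 4.3]
```

```bash
(python3 -m inch '0.0005 0 0 0 0; 0.001 0 0 0 0'; python3 -m inch '0.0005 0 0 0 0; 0.0005 0 0 0 0;0.0005 0 0 0 0;0.0005 0 0 0 0'  ) | grep -E "pos|force: \["
```

```text
position: [0.5936, -0.0302, 0.3446]
force: [14.4, -2.4, 2.1]
position: [0.5933, -0.0302, 0.3445]
force: [14.1, -2.4, 1.5]
```

```bash
(python3 -m inch '0.0003 0 0 0 0; 0.0006 0 0 0 0;0.0006 0 0 0 0'; python3 -m inch '-0.01 0 0 0 0; -0.03 0 0 0 0; -0.06 0.02 -0.02 0.1 0; -0.06 0.06 -0.04 0.2 0; -0.06 0.10 -0.05 0.3 0'  ) | grep -E "pos|force: \["
python3 - <<'E'
from h import *
np.set_printoptions(precision=4,suppress=True)
save("top","t3");save("side","s3")
L={}
for q in["foot","tab"]:
  for c in["side","top"]:
    r=arm.place_of(c,q);print(c,q,[(np.round(x["point"],1),round(x["conf"],2)) for x in r[:2]])
    if r:L.setdefault(q,[]).append((c,r[0]["point"]))
  if len(L.get(q,[]))>1: print(q,tri(L[q]))
a=cv2.imread("pics/t3.png")[180:300,250:400];b=cv2.imread("pics/s3.png")[190:310,250:400]
cv2.imwrite("pics/c3.png",cv2.resize(np.hstack([a,b]),None,fx=2.6,fy=2.6,interpolation=2))
E
```

```text
position: [0.5928, -0.0301, 0.3445]
force: [15.4, -3.2, 0.2]
position: [0.6648, 0.0604, 0.3935]
force: [1.6, 0.3, 0.5]
side foot [(array([221. , 308.7]), 0.7), (array([431.6, 263.4]), 0.3)]
top foot [(array([250.6, 340.8]), 0.48)]
foot [ 0.5805 -0.023   0.1679]
side tab [(array([213.9, 320.2]), 0.56)]
top tab [(array([212.4, 148.4]), 0.29)]
tab [ 0.6932  0.4635 -0.2777]
```

View pics/c3.png

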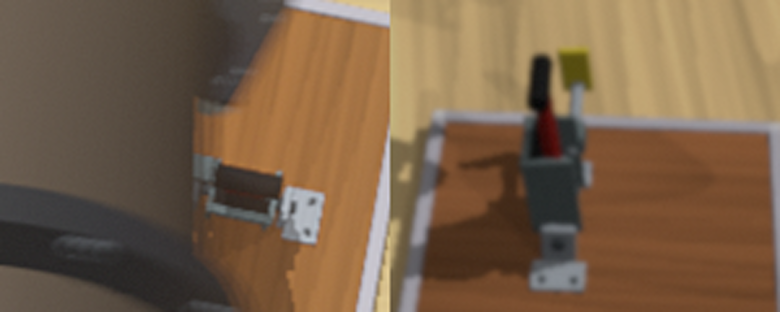

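Left (top view): the foot is upright over the yoke. Right (side view): the leg leans past vertical against the stop, and the tab behind it is still out. Triangulated, the foot is about 14 mm ahead of the tab, so the leg is home. Next I turn the tool and go outside the tab.

```bash
(python3 -m inch '0.012 0.007 0 0.14 0; 0.024 0.014 0 0.28 0; 0.036 0.021 0 0.42 0; 0.048 0.028 0 0.56 0; 0.062 0.037 0 0.7 0'; python3 -m inch '0 0 0 0.14 0; 0 0 0 0.28 0; 0 0 0 0.42 0; 0 0 0 0.57 0; 0 0 0 0.57 0') | grep -E "pos|force: \["
python3 - <<'E'
from h import *
np.set_printoptions(precision=4,suppress=True)
s=arm.observe();M=R.from_rotvec(s["ee_rot"]).as_matrix();print(np.arctan2(M[1,0],M[0,0]),s["joints"])
L=[]
for c in["top","side"]:
    arm.get_image(c)
    r=arm.place_of(c,"tab");print(c,[(np.round(x["point"],1),round(x["conf"],2)) for x in r[:2]])
print((np.array([.618,.0915,.288])-s["position"])@M)
E
```

```text
position: [0.6241, 0.1186, 0.392]
force: [-0.3, -0.2, -0.0]
position: [0.6244, 0.1192, 0.3919]
force: [-0.4, 0.6, -0.0]
1.4154960073368472 [-0.6774  0.5089  0.6197  1.5972 -0.3162  1.1388 -0.1391]
top [(array([237.6, 295.8]), 0.6), (array([253.8, 341.1]), 0.44)]
side [(array([214.2, 322. ]), 0.83)]
[-0.0282 -0.0019  0.1039]
```

```bash
(python3 -m inch '0 -0.002 0.04 0 0; -0.005 -0.002 0.08 0 0; -0.015 -0.002 0.104 0 0; -0.028 -0.002 0.104 0 0; -0.028 -0.002 0.104 0 0'; python3 -m inch '-0.004 0 0 0 0; -0.008 0 0 0 0;-0.012 0 0 0 0; -0.016 0 0 0 0'; python3 -m inch '-0.002 0 0 0 0; -0.004 0 0 0 0;-0.006 0 0 0 0; -0.008 0 0 0 0') | grep -E "pos|force: \["
```

```text
position: [0.6185, 0.0903, 0.2891]
force: [0.3, -0.2, 0.9]
position: [0.6161, 0.0774, 0.2889]
force: [0.5, -0.8, 0.1]
position: [0.6147, 0.0695, 0.2882]
force: [0.4, 0.5, -1.1]
```

```bash
(python3 -m inch '-0.002 0 0 0 0; -0.004 0 0 0 0'; python3 -m inch '-0.002 0 0 0 0; -0.004 0 0 0 0'; python3 -m inch '-0.002 0 0 0 0; -0.004 0 0 0 0') | grep -E "pos|force: \["
```

```text
position: [0.6142, 0.0661, 0.2882]
force: [0.3, 2.6, -1.0]
position: [0.6135, 0.0618, 0.2882]
force: [-0.2, 2.0, 0.0]
position: [0.6129, 0.0575, 0.2882]
force: [0.1, 1.9, 0.0]
```

```bash
(python3 -m inch '-0.002 0 0 0 0; -0.004 0 0 0 0'; python3 -m inch '-0.002 0 0 0 0; -0.004 0 0 0 0'; python3 -m inch '-0.002 0 0 0 0; -0.004 0 0 0 0'; python3 -m inch '-0.001 0 0 0 0; -0.002 0 0 0 0') | grep -E "pos|force: \["
```

```text
position: [0.6123, 0.0535, 0.2882]
force: [0.1, 3.0, -0.6]
position: [0.6117, 0.0496, 0.2882]
force: [-0.9, 2.6, 0.5]
position: [0.6111, 0.0456, 0.2882]
force: [-0.6, 3.4, -0.3]
position: [0.6108, 0.0437, 0.2882]
force: [-0.5, 2.6, 0.5]
```

```bash
(python3 -m inch '-0.001 0 0 0 0; -0.002 0 0 0 0'; python3 -m inch '-0.001 0 0 0 0; -0.002 0 0 0 0'; python3 -m inch '-0.0005 0 0 0 0; -0.001 0 0 0 0'; python3 -m inch '-0.0005 0 0 0 0; -0.001 0 0 0 0') | grep -E "pos|force: \["
```

```text
position: [0.6105, 0.0419, 0.2882]
force: [-1.9, 3.5, 0.4]
position: [0.6102, 0.0402, 0.2882]
force: [-0.9, 5.4, 0.0]
position: [0.6102, 0.04, 0.2883]
force: [-1.4, 8.6, 0.8]
position: [0.6101, 0.0398, 0.2883]
force: [0.2, 8.8, 1.9]
```

```bash
(python3 -m inch '-0.0005 0 0 0 0; -0.001 0 0 0 0'; python3 -m inch '-0.0005 0 0 0 0; -0.0005 0 0 0 0; -0.0005 0 0 0 0'; python3 -m inch '0.01 0 0 0 0; 0.03 0 0 0 0; 0.06 0 -0.03 0 0; 0.09 0 -0.06 0 0; 0.12 0 -0.1 0 0' ) | grep -E "pos|force: \["
python3 - <<'E'
from h import *
np.set_printoptions(precision=4,suppress=True)
for c in["top","side"]: save(c,c+"4")
for q in["foot","tab","hinge"]:
  L=[]
  for c in["side","top"]:
    r=arm.place_of(c,q);print(c,q,[(np.round(x["point"],1),round(x["conf"],2)) for x in r[:2]])
    if r:L.append((c,r[0]["point"]))
  if len(L)>1: print(q,tri(L))
a=cv2.imread("pics/top4.png")[180:300,250:400];b=cv2.imread("pics/side4.png")[190:310,250:400]
cv2.imwrite("pics/c4.png",cv2.resize(np.hstack([a,b]),None,fx=2.6,fy=2.6,interpolation=2))
E
```

```text
position: [0.6101, 0.0395, 0.2884]
force: [-0.2, 12.2, 1.2]
position: [0.6101, 0.0394, 0.2884]
force: [-0.4, 12.5, 1.0]
position: [0.6276, 0.1555, 0.3883]
force: [1.1, 0.4, -0.8]
side foot [(array([222.1, 306.6]), 0.52)]
top foot [(array([320.2, 490.2]), 0.56), (array([251.8, 346.6]), 0.55)]
foot [ 0.5157 -0.2078  0.3544]
side tab [(array([225.9, 321.4]), 0.82), (array([430.6, 263.8]), 0.57)]
top tab []
side hinge [(array([269.1, 315.8]), 0.85)]
top hinge [(array([254.5, 342.5]), 0.61)]
hinge [ 0.5937 -0.0325  0.0412]
```

View pics/c4.png

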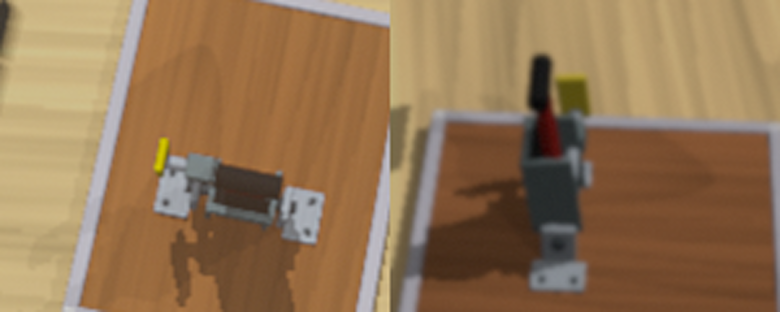

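Both views show the leg still home and the tab moved in, now at about (312,240) in the top picture. I'll measure the travel before handing in.

```bash
python3 - <<'E'
from h import *
im0,im=[cv2.cvtColor(cv2.imread(f"pics/{n}.png"),cv2.COLOR_BGR2HSV) for n in("top0","top4")]
P=[]
for i in(im0,im):
    m=cv2.inRange(i,(22,150,80),(36,255,255));m[:,:280]=0;m[:200]=0;m[280:]=0;m[:,330:]=0
    r,c=np.nonzero(m);P.append(onz("top",(r.mean(),c.mean()),.115));print(len(r),r.mean(),c.mean())
print(np.linalg.norm(P[1]-P[0]))
E
```

```text
56 236.60714285714286 296.26785714285717
55 239.3272727272727 311.6181818181818
0.0282200334908277
```

```bash
python3 -c "
from cell import arm
print(arm.sign_off())"
```

```text
the job is handed in; nothing more can be done
None
```

The job is handed in: I pressed the leg home against its stop with about 15 N, then pushed the lock bolt in until it stopped firmly at about 12 N. The top camera puts the bolt travel at about 28 mm (26.5 needed), the highest measured force was about 16 N, and the arm never came near the stock.

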